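# Snap router hatches shut in the lever press and line the routers up on the mat

## Robot

A 6-joint arm with a two-finger parallel gripper is mounted at the origin on the work surface. World frame = base frame: x ahead of the robot, y to its left, z up, the work surface at z = 0. Lengths are in m, angles in rad, forces in N, time in s.
With the tool pointing down it reaches from about 0.3 to 0.775 m from the base axis. Payload 14.6 kg.
Tool frame: the origin (TCP) lies on the centre line of the jaws, within the pads' length; the fingertips stand 19 mm ahead of it and the grasp point (between the pads) is the TCP; z points along the fingers, y is the line along which they close (so a half turn about z gives the same grasp; the last joint's range is limited). The gripper opens to 94 mm and grips with 3 to 60 N. Pads are 16 mm wide; open, the fingers measure 119 mm over their backs; the gripper's body (75 mm by 177 mm) begins 78 mm behind the grasp point.
Start: joints at [-1.377, 0.3, 1.521, -0, 1.321, -0.067], TCP at [0.142, -0.531, 0.224] pointing down, gripper open.
Joint ranges: [-3.03, 3.03], [-0.79, 2.21], [0.23, 2.52], [-1.04, 4.18], [0, 3.07], [-2.55, 2.55]. Speed limits (rad/s): [2.22, 2.22, 2.57, 3.14, 3.14, 3.14].

## Interface

Orientations are given as [roll, pitch, yaw] about the fixed x, y, z axes, in that order (R = Rz(yaw) Ry(pitch) Rx(roll)).
In Python, from station import get_obs, camera, workorder gives the robot as it stands.
- The arm moves only by the tool play_rows, never from a script. Its argument "motion" is a list that holds one entry, the list of rows, each a list of 7 numbers: the shift along the tool's x, y, z as a fraction of full scale, then the turn, a rotation vector about the tool's x, y, z as a fraction of full scale, then the opening, from -1 (shut) to 1 (fully open). In form: [[[x, y, z, ax, ay, az, grip], ...]]. A call has 1 to 10 rows; each row is the pose to reach, as a shift and turn from the pose commanded when the call began, along the tool's axes at that moment, turning the shorter way round; what a row does not reach only later rows make up. Full scale, the value 1, is 0.25 m for a shift and 2 pi rad for a turn. A row lasts 1/10 s, in which the tool goes at most 50 mm and 8.59 degrees, less where a joint would pass 70% of its speed; a pose out of reach is approached as far as the arm can. A call with a number of a shift or a turn outside -1 to 1 is refused whole. A call with a gripper value outside its range is refused whole. The fingers move at their own pace and stop on an object; "grip_force" is the grip in N (left out, the last holds). Time passes only in rows, so rows that repeat a pose let the fingers close. It gives the time, the measured TCP pose, the force, the opening and the grip force at its end, in the units of the state.
- get_obs(): the state, without advancing time (a new reading comes with each control period).
- camera(name): name is "side" or "top"; returns a dict with "frame" (480x640x3 uint8, red, green, blue), "z_map" (480x640 float32, m along the optical axis (not along the pixel's ray), 0 where there is no reading), "camera_matrix" (3x3 intrinsics, pixels), "T" (4x4, takes a point from camera to world coordinates). Camera axes: x right, y up, looking along -z (the intrinsics and any distortion apply to the point x, -y, -z); pixel columns grow to the right and rows downward; lengths in m; the calibration is good to about 2 mm. A picture is of the moment at which its call begins.
- workorder.hand_in(): hands the job in; it is judged then, once.
The state is a dict: "time_s": time; "qpos": joint angles; "joint_vel": joint speeds; "tau": joint torques, N m; "ee_pos": TCP position; "eef_rot": TCP orientation; "force": force on the tool from outside, world axes, zero at the start; "moment": the same for the moment, N m; "grip_width": finger opening in m; "grip_force": force on a finger pad.
Only numpy, scipy, OpenCV 4.12 (cv2) and the standard library are available. Lean on these libraries where they do the work, as an engineer would, in place of code of your own. Each camera call takes 0.05 s, during which the arm holds its last target. There are 200 camera calls.

## Task

The routers lying on the right of the desk have their battery hatches set in but not yet snapped shut. Slide each one across the desk into the lever press, back against its fence with the hatch under the press foot, push the palm plate down to its stop so that the hatch snaps down level with the case, then slide the router on to the dark mat at the left, until all of them lie wholly on the mat, square to it, side by side with their long sides next to one another. Keep the routers flat on the desk, never push on a hatch with the gripper itself, and leave everything else where it lies.

Things in the scene. Friction and masses are not known exactly. Their poses are not given: they have to be found in the camera images.
- router1: white router lying back up, a slab 140 (x) x 92 (y) x 30 mm high, 0.28 to 0.46 kg, too wide to grasp. Starts on the right, nearest the press; may be absent; all are alike. Origin: centre of its underside. +x points to the hatch end, which starts away from the robot (yaw within 0.16 rad of the robot's axes); the strip of yellow sockets is at the -x end.
- hatch1: white hatch panel 40 (x) x 72 (y) mm in the back of router1, centred 45 mm from its centre along +x. Origin: centre of the panel's top. That is 35 to 36 mm above the router's origin when open (5 mm high), about 31 mm when shut. Sinks under about 12 N straight down and stays where it is pushed to. Only the press foot may push it.
- router2: white router lying back up, a slab 140 (x) x 92 (y) x 30 mm high, 0.28 to 0.46 kg, too wide to grasp. Starts on the right, mid-row; may be absent; all are alike. Origin: centre of its underside. +x points to the hatch end, which starts away from the robot (yaw within 0.16 rad of the robot's axes); the strip of yellow sockets is at the -x end.
- hatch2: white hatch panel 40 (x) x 72 (y) mm in the back of router2, centred 45 mm from its centre along +x. Origin: centre of the panel's top. That is 35 to 36 mm above the router's origin when open (5 mm high), about 31 mm when shut. Sinks under about 12 N straight down and stays where it is pushed to. Only the press foot may push it.
- router3: white router lying back up, a slab 140 (x) x 92 (y) x 30 mm high, 0.28 to 0.46 kg, too wide to grasp. Starts on the right, farthest right; may be absent; all are alike. Origin: centre of its underside. +x points to the hatch end, which starts away from the robot (yaw within 0.16 rad of the robot's axes); the strip of yellow sockets is at the -x end.
- hatch3: white hatch panel 40 (x) x 72 (y) mm in the back of router3, centred 45 mm from its centre along +x. Origin: centre of the panel's top. That is 35 to 36 mm above the router's origin when open (5 mm high), about 31 mm when shut. Sinks under about 12 N straight down and stays where it is pushed to. Only the press foot may push it.
- press: hand lever press fixed to the desk. Origin: on the desk, where a router's centre stands when its hatch end touches the fence and the foot is over mid-hatch. +x points away from the robot to fence and column, +y left to the mat; yaw within 0.08 rad. The steel bed is level with the desk and open at -x, -y and +y: routers slide in from right or front, out to the left.
- fence (a point): left end of the top edge of the press's aluminium fence: 18 mm high, face at press x = 70 mm, from press y = -150 to +15 mm; a lead-in slants away from y = -150 to x = 94, y = -190 mm. Column behind it: x = 100 to 205, y = -37 to +37 mm, 90 mm high. A router may stand 15 mm off in y or 8 mm short of the fence for the press. Pushed out off-centre and hard against the fence it can jam.
- palm (a point): centre of the top of the black palm plate (34 x 50 mm) at the robot-side end of the press lever, straight above the foot. Up: 94 mm above the desk, press x = 63 mm; down at the stop: 71 mm, x = 57 mm. Lever and plate reach to x = 40 mm and 25 mm either side of press y = 0; the foot (x = 42 to 66 mm, 36 mm wide in y) hangs 50 mm or more above the desk when up.
- lever (a joint): press lever, hinged about the press's y axis at x = 155 mm, 57 mm high: 0 when up (a spring returns it), 0.24 rad when the palm plate is down at its stop. Pushed at the palm plate it takes 2 to 5 N alone, up to 20 N while a hatch snaps in. At the stop the foot's underside is 31 mm above the desk, which leaves the hatch shut.
- mat: dark grey mat stuck to the desk at the left, 230 (x) x 340 (y) mm, 1 mm thick, no obstacle to sliding (a router's underside stays at desk height on it). Origin: its centre, on the desk; x the short side, y the long side; yaw within 0.12 rad of the robot's axes. Three routers fit side by side along y.
- adapter1: black plug-in power adapter 75 x 45 x 30 mm, beyond the routers; bystander, to be left alone. Origin: centre of its underside.
- adapter2: black plug-in power adapter 75 x 45 x 30 mm, beyond the mat; bystander, to be left alone. Origin: centre of its underside.
- mug: blue mug, 80 mm wide, 92 mm high, at the far right; bystander, to be left alone. Origin: centre of its underside.
- tape_roll: cardboard-coloured roll of tape, 104 mm wide, 48 mm high, at the far left; bystander, to be left alone. Origin: centre of its underside.
- screwdriver: screwdriver, 200 mm long, lying beyond the press; bystander, to be left alone. Origin: centre of its underside.
- battery: flat grey battery pack 90 x 55 x 12 mm, lying right of the press column; bystander, to be left alone. Origin: centre of its underside.
- air_can: white compressed-air can, 54 mm wide, 150 mm high, at the back; bystander, to be left alone. Origin: centre of its underside.
Things that resemble listed ones, but are neither listed nor needed, are in the scene too. What is shaped like the router3 but red is not meant.

How it is judged:
At the end, for the whole second after the job is handed in: Each router lies flat and at rest on the mat, its centre within 50 mm (mat x) and 130 mm (mat y) of the mat's centre, long side within 0.2 rad of the mat's x; each hatch origin is under 33 mm above its router's origin (open: 35); the lever is back up (under 0.06 rad) (x of router1 in the frame of mat between -0.05 and 0.05 m and y of router1 in the frame of mat between -0.13 and 0.13 m and angle between the x axis of each of router1, router2, router3 and the x axis of mat, either way round below 0.2 rad and height (world z) of each of router1, router2, router3 below 0.01 m and angle between each of router1, router2, router3's own z axis and vertical below 0.1 rad and z of hatch1 in the frame of router1 below 0.033 m and linear speed of each of router1, router2, router3 below 0.01 m/s and x of router2 in the frame of mat between -0.05 and 0.05 m and y of router2 in the frame of mat between -0.13 and 0.13 m and z of hatch2 in the frame of router2 below 0.033 m and x of router3 in the frame of mat between -0.05 and 0.05 m and y of router3 in the frame of mat between -0.13 and 0.13 m and z of hatch3 in the frame of router3 below 0.033 m and value of joint lever below 0.06 rad); the robot touches nothing.
It fails at once if A hatch is pushed with the gripper or arm itself (more than 8 N) (contact force between any of the fingers, the arm and hatch1 above 8 N or contact force between any of the fingers, the arm and hatch2 above 8 N or contact force between any of the fingers, the arm and hatch3 above 8 N).
It fails at once if A router is lifted or tipped up off the desk (its origin more than 30 mm up, or tilted more than 0.4 rad) (height (world z) of any of router1, router2, router3 above 0.03 m or angle between any of router1, router2, router3's own z axis and vertical above 0.4 rad).
It fails at once if Something else on the desk is moved by more than 30 mm (distance of any of adapter1, adapter2, mug, tape_roll, screwdriver, battery, air_can from where it was at the start of the episode above 0.03 m).
Of router1, router2, router3 only 2 to 3 are there at a start; the rules pass over those that are not, and their reading is None.
At some moment in a run one of router1, router2, router3 may be knocked a few centimetres aside while the robot is not near it.
It also fails if it takes over 210 s, if anything falls off the work surface, if the arm or the gripper's body presses on something with over 40 N, if the wrist force passes 120 N, or if a joint passes its speed limit or range.

## Working session

There is one attempt and no reset: what is moved stays moved. The work goes in short steps, Python scripts to look and compute and a tool call to move; the robot and the scene stay as the last step left them, time stands still between calls to the robot, and variables do not carry over. Pictures are saved under pics/ and viewed, at most 14 in all, crops included, and the job is handed in when it is done.

Besides the shell and the picture viewer there is one more tool, called as a command line: name --argument value ..., lists and objects as JSON in quotes. play_rows: Moves the arm, as the interface text tells. Its arguments: {"type":"object","properties":{"motion":{"type":"array"},"grip_force":{"type":"number"}},"required":["motion"]}

```bash
mkdir -p pics; ls; cat > h.py <<'E'
import numpy as np, cv2
from station import get_obs, camera, workorder
def snap(n,f):
    c=camera(n); cv2.imwrite(f'pics/{f}.png',c['frame'][...,::-1]); np.savez(f'pics/{f}.npz',**c); return c
def world(c):
    K=c['camera_matrix'];z=c['z_map'];T=c['T']
    v,u=np.mgrid[:480,:640]
    x=(u-K[0,2])/K[0,0]*z; y=(v-K[1,2])/K[1,1]*z
    P=np.stack([x,-y,-z,np.ones_like(z)],-1)@T.T
    return P[...,:3]
E
python3 - <<'E'
from h import *
for n in('top','side'):
    c=snap(n,n+'0'); print(c.keys(),c['camera_matrix'],c['T'])
o=get_obs(); print(o)
E
```

```text
pics
dict_keys(['frame', 'z_map', 'camera_matrix', 'T']) [[485.85396784   0.         327.91118593]
 [  0.         485.85396784 237.34392495]
 [  0.           0.           1.        ]] [[ 0.02154159  0.97934501 -0.20104556  0.26618274]
 [-0.99976481  0.02160599 -0.00187419 -0.0591081 ]
 [ 0.00250831  0.20103864  0.9795801   1.29150873]
 [ 0.          0.          0.          1.        ]]
dict_keys(['frame', 'z_map', 'camera_matrix', 'T']) [[577.76782653   0.         313.34292041]
 [  0.         577.76782653 232.24254084]
 [  0.           0.           1.        ]] [[-0.76385364  0.3739446  -0.5260162  -0.20036337]
 [-0.64500517 -0.47044384  0.60220505  0.74746351]
 [-0.02226976  0.79927969  0.60054645  0.87326228]
 [ 0.          0.          0.          1.        ]]
{'time_s': 0.1, 'qpos': array([-1.37661272e+00,  3.00441747e-01,  1.52149508e+00,  3.69089307e-06,
        1.32069630e+00, -6.66286874e-02]), 'joint_vel': array([-0.00132681, -0.00188101, -0.0015581 ,  0.00047558,  0.00095285,
        0.00169198]), 'tau': array([ 4.55449044e-04, -5.32645977e+01, -3.53280866e+01,  7.09347054e-02,
        2.35636201e-02, -6.37576136e-05]), 'ee_pos': array([ 0.14176901, -0.53120173,  0.2239388 ]), 'eef_rot': array([-3.14055473e+00, -7.28410810e-05,  2.60811345e-01]), 'force': array([ 0.36088433, -0.47555825, -0.34634007]), 'moment': array([-0.03066181, -0.0127804 , -0.0594234 ]), 'grip_force': 0.0, 'grip_width': 0.09392447248401034}
```

View pics/top0.png

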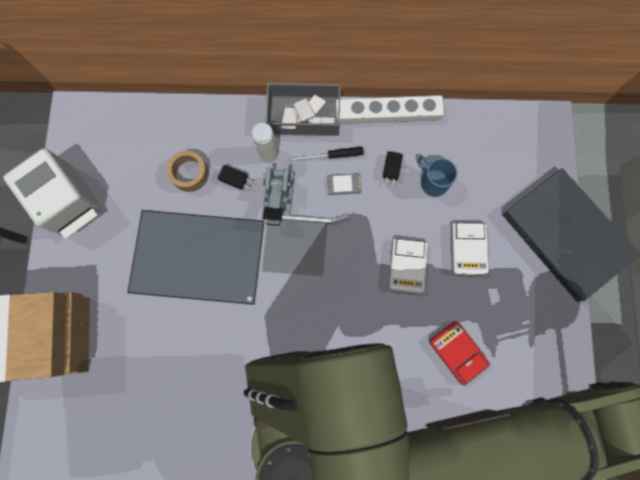

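View pics/side0.png

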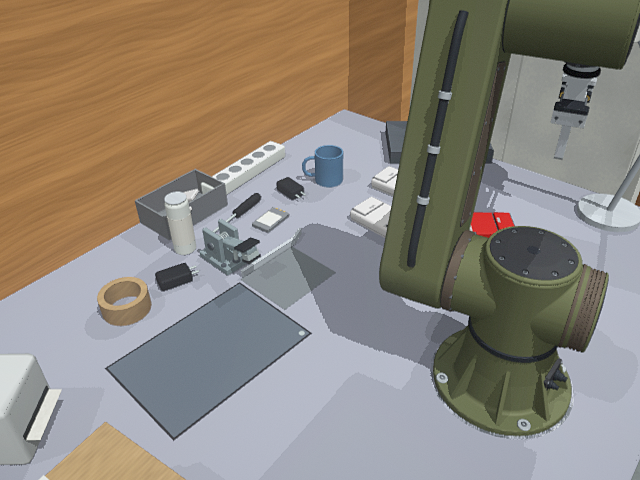

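Top view: the white routers with yellow sockets are at (409,265) and (470,247). Look-alikes are the red router (460,353), the white box at (50,195), the socket strip (390,108) and the battery (345,184). The press palm is near (273,213), the fence runs (283,217)–(345,218), and the mat is at (197,257). I'll measure these from the depth map.

```bash
cat >> h.py <<'E'
def load(f): return dict(np.load(f'pics/{f}.npz'))
def rect(P,m):
    n,l,s,ce=cv2.connectedComponentsWithStats(m.astype(np.uint8))
    out=[]
    for i in range(1,n):
        if s[i,4]<60: continue
        p=P[l==i]; (cx,cy),(w,h),a=cv2.minAreaRect((p[:,:2]*1000).astype(np.float32))
        if w<h: w,h,a=h,w,a+90
        a=(a+90)%180-90
        out.append((ce[i].round(),s[i,4],round(cx),round(cy),round(w),round(h),round(a,1),p[:,2].mean().round(4)))
    return out
def routers(c,verbose=0):
    P=world(c); f=c['frame'].astype(int)
    m=(P[...,2]>.02)&(P[...,2]<.05)&(f.max(-1)-f.min(-1)<90)
    r=rect(P,m)
    if verbose: print(*r,sep='\n'); return
    return [x for x in r if 120<x[4]<160 and 80<x[5]<110]
E
python3 - <<'E'
from h import *
c=load('top0');P=world(c)
routers(c,1)
print('fencepx/palm')
f=c['frame'].astype(int)
for u,v in[(273,213),(268,211),(279,211),(283,217),(284,219),(300,218),(320,219),(330,220),(345,216),(347,214)]: print(u,v,P[v,u].round(3),f[v,u])
# mat: dark px at z~0
m=(abs(P[...,2])<.012)&(f.sum(-1)<260)&(P[...,1]>.05)&(f.max(-1)-f.min(-1)<40)
print([x for x in rect(P,m) if x[1]>2000])
m=(P[...,2]>.085)&(P[...,2]<.105)&(f.sum(-1)<120); print('palm',[x for x in rect(P,m)])
im=cv2.resize(c['frame'][130:310,240:500],None,fx=3,fy=3,interpolation=2)
cv2.imwrite('pics/crop1.png',im[...,::-1])
E
```

```text
(array([305.,  96.]), np.int32(595), 896, 22, 192, 100, -89.6, np.float64(0.0359))
(array([390., 108.]), np.int32(2280), 898, -224, 293, 65, -86.0, np.float64(0.0384))
(array([291., 114.]), np.int32(149), 869, 50, 51, 44, 84.3, np.float64(0.0422))
(array([305., 130.]), np.int32(294), 827, 16, 190, 6, -89.8, np.float64(0.0349))
(array([269., 156.]), np.int32(76), 752, 110, 53, 24, -68.2, np.float64(0.0348))
(array([345., 152.]), np.int32(222), 769, -99, 99, 24, -80.8, np.float64(0.024))
(array([186., 170.]), np.int32(729), 702, 332, 105, 102, 52.0, np.float64(0.0415))
(array([392., 165.]), np.int32(427), 733, -229, 76, 45, -10.6, np.float64(0.029))
(array([ 86., 190.]), np.int32(162), 654, 607, 163, 18, 33.4, np.float64(0.035))
(array([232., 176.]), np.int32(436), 691, 209, 75, 45, 68.7, np.float64(0.0285))
(array([442., 171.]), np.int32(123), 712, -360, 69, 27, 58.4, np.float64(0.0364))
(array([571., 235.]), np.int32(8812), 549, -698, 301, 207, 38.5, np.float64(0.0435))
(array([430., 188.]), np.int32(107), 673, -331, 78, 34, 48.2, np.float64(0.0343))
(array([469., 248.]), np.int32(1797), 506, -432, 141, 94, 0.2, np.float64(0.031))
(array([407., 265.]), np.int32(1829), 456, -268, 140, 93, -5.4, np.float64(0.0309))
(array([ 83., 334.]), np.int32(295), 261, 560, 188, 6, 5.8, np.float64(0.0301))
(array([454., 347.]), np.int32(605), 235, -395, 140, 92, 36.6, np.float64(0.0301))
fencepx/palm
273 213 [0.573 0.084 0.091] [34 33 34]
268 211 [0.578 0.098 0.089] [34 34 34]
279 211 [0.578 0.069 0.093] [32 33 34]
283 217 [0.581 0.066 0.019] [180 185 189]
284 219 [0.579 0.064 0.004] [123 126 129]
300 218 [0.58  0.02  0.015] [202 207 210]
320 219 [ 0.578 -0.034  0.017] [190 195 198]
330 220 [ 0.576 -0.061  0.017] [186 191 194]
345 216 [ 0.588 -0.102  0.015] [141 145 148]
347 214 [ 0.597 -0.107  0.001] [122 123 131]
[]
palm [(array([273., 213.]), np.int32(162), 571, 86, 43, 29, 84.7, np.float64(0.0934))]
```

View pics/crop1.png

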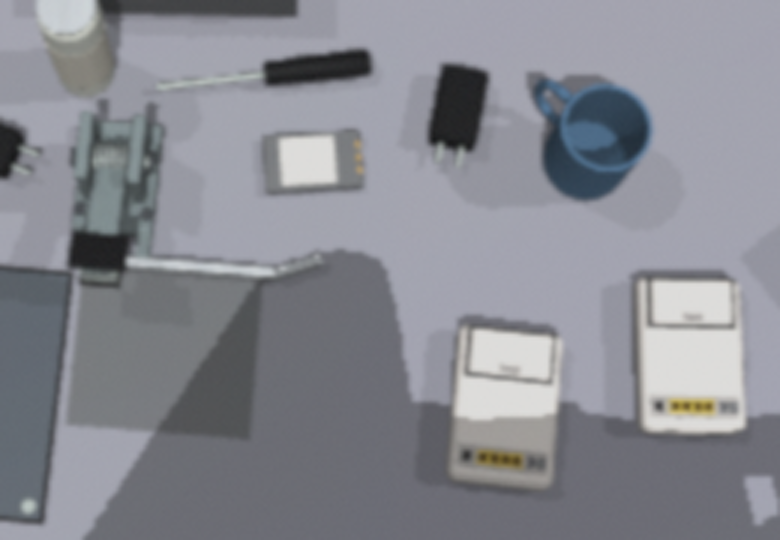

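```bash
cat >> h.py <<'E'
def onplane(c,u,v,z):
    K=c['camera_matrix'];T=c['T']
    d=T[:3,:3]@np.array([(u-K[0,2])/K[0,0],-(v-K[1,2])/K[1,1],-1]); o=T[:3,3]
    return o+d*(z-o[2])/d[2]
E
python3 - <<'E'
from h import *
c=load('top0');P=world(c);f=c['frame'].astype(int)
g=cv2.cvtColor(c['frame'],cv2.COLOR_RGB2GRAY).astype(int)
# fence front face bottom/top edge
for u in(290,300,310,320,328):
    col=P[205:228,u]; print(u,[(205+i,round(float(q[0]),3),round(float(q[2]),3)) for i,q in enumerate(col) if 9<i<18])
m=np.zeros(g.shape,np.uint8); m[(g<105)&(abs(P[...,2])<.015)]=1; m[:,268:]=0; m[:200]=0;m[308:]=0;m[:,:120]=0
m=cv2.morphologyEx(m,cv2.MORPH_OPEN,np.ones((3,3)))
n,l,s,_=cv2.connectedComponentsWithStats(m);i=1+s[1:,4].argmax();print(s[i])
Q=np.array([onplane(c,x,y,0)[:2] for y,x in np.argwhere(l==i)]);r=cv2.minAreaRect((Q*1000).astype(np.float32));print(r)
s=load('side0')
print('mat side corners',[onplane(s,*p,0.001).round(3) for p in[(240,283),(311,332),(174,437),(107,368)]],'top',[onplane(c,*p,0.001).round(3) for p in[(142,210),(264,219),(255,303),(129,293)]])
im=cv2.resize(s['frame'][170:300,170:430],None,fx=3,fy=3,interpolation=2);cv2.imwrite('pics/crop2.png',im[...,::-1])
E
```

```text
290 [(215, 0.59, 0.004), (216, 0.585, 0.015), (217, 0.581, 0.021), (218, 0.58, 0.014), (219, 0.577, 0.014), (220, 0.576, 0.004), (221, 0.574, 0.002), (222, 0.572, 0.0)]
300 [(215, 0.592, -0.0), (216, 0.589, 0.001), (217, 0.582, 0.017), (218, 0.58, 0.015), (219, 0.577, 0.017), (220, 0.574, 0.015), (221, 0.575, -0.001), (222, 0.573, -0.003)]
310 [(215, 0.592, 0.001), (216, 0.59, -0.0), (217, 0.587, 0.001), (218, 0.58, 0.017), (219, 0.576, 0.022), (220, 0.575, 0.015), (221, 0.574, 0.008), (222, 0.573, 0.0)]
320 [(215, 0.593, -0.0), (216, 0.591, -0.002), (217, 0.588, -0.0), (218, 0.586, -0.005), (219, 0.578, 0.017), (220, 0.575, 0.019), (221, 0.572, 0.019), (222, 0.571, 0.009)]
328 [(215, 0.594, -0.001), (216, 0.591, -0.001), (217, 0.588, -0.001), (218, 0.586, -0.002), (219, 0.578, 0.02), (220, 0.575, 0.021), (221, 0.574, 0.01), (222, 0.571, 0.014)]
[ 195  215   69   81 1155]
((520.2766723632812, 169.19789123535156), (277.0953674316406, 140.22984313964844), 39.0806999206543)
mat side corners [array([0.57 , 0.122, 0.001]), array([0.348, 0.135, 0.001]), array([0.373, 0.47 , 0.001]), array([0.594, 0.455, 0.001])] top [array([0.596, 0.454, 0.001]), array([0.578, 0.119, 0.001]), array([0.35 , 0.132, 0.001]), array([0.369, 0.466, 0.001])]
```

View pics/crop2.png

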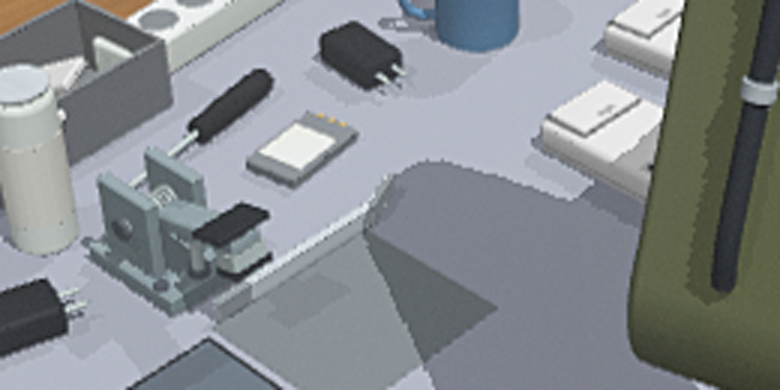

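```bash
python3 - <<'E'
from h import *
s=load('side0');c=load('top0')
# crop2: /3 + (170,170)
for n,p,z in[('fence L top',(219,300),.018),('fence R top',(366,208),.018),('palm L',(192,235),.094),('palm top',(232,221),.094)]:
    print(n,onplane(s,p[0]/3+170,p[1]/3+170,z).round(3))
for p in[(130,258),(272,268),(320,258)]: print('topview fence',onplane(c,p[0]/3+240,p[1]/3+130,.018).round(3))
for p in [(70,235),(130,235),(125,271),(70,266)]: print('palm',onplane(c,p[0]/3+240,p[1]/3+130,.094).round(3))
for p in [(68,424),(248,439)]: print('bed front',onplane(c,p[0]/3+240,p[1]/3+130,0).round(3))
E
```

```text
fence L top [0.582 0.099 0.018]
fence R top [ 0.571 -0.056  0.018]
palm L [0.58  0.118 0.094]
palm top [0.569 0.088 0.094]
topview fence [0.584 0.065 0.018]
topview fence [ 0.577 -0.063  0.018]
topview fence [ 0.587 -0.106  0.018]
palm [0.584 0.109 0.094]
palm [0.585 0.058 0.094]
palm [0.553 0.061 0.094]
palm [0.557 0.108 0.094]
bed front [0.435 0.116 0.   ]
bed front [ 0.425 -0.045  0.   ]
```

play_rows --motion '[[[0.86, -0.31, 0, 0, 0, -0.199, 0.7], [0.86, -0.31, 0, 0, 0, -0.199, 0.7], [0.86, -0.31, 0, 0, 0, -0.199, 0.7], [0.86, -0.31, 0, 0, 0, -0.199, 0.7], [0.86, -0.31, 0, 0, 0, -0.199, 0.7], [0.86, -0.31, 0, 0, 0, -0.199, 0.7], [0.86, -0.31, 0, 0, 0, -0.199, 0.7], [0.86, -0.31, 0, 0, 0, -0.199, 0.7], [0.86, -0.31, 0, 0, 0, -0.199, 0.7], [0.86, -0.31, 0, 0, 0, -0.199, 0.7]]]'

```text
time_s: 1.1
ee_pos: [0.3295, -0.401, 0.2242]
eef_rot: [-3.141, -0.0, 1.512]
force: [0.6, 0.0, 0.1]
grip_width: 0.08
grip_force: 0.0
```

```bash
cat >> h.py <<'E'
def go(*tg):
    "targets (x,y,z,yaw) -> fractions from present pose"
    from scipy.spatial.transform import Rotation as R
    o=get_obs(); p=o['ee_pos']; R0=R.from_euler('xyz',o['eef_rot'])
    print('t',round(o['time_s'],1),'tcp',p.round(4),o['eef_rot'].round(3),'F',o['force'].round(1),'w',round(o['grip_width'],3))
    for t in tg:
        r=(R0.inv()*R.from_euler('xyz',[np.pi,0,t[3]])).as_rotvec()/(2*np.pi)
        print(t,(R0.inv().apply(np.array(t[:3])-p)/.25).round(3),r.round(4))
E
python3 -c "
from h import *
go((.452,-.345,.12,1.513),(.452,-.345,.036,1.513))"
```

```text
t 1.1 tcp [ 0.3295 -0.401   0.2242] [-3.141 -0.     1.512] F [0.6 0.  0.1] w 0.08
(0.452, -0.345, 0.12, 1.513) [0.252 0.476 0.417] [-0.0001 -0.0001 -0.0002]
(0.452, -0.345, 0.036, 1.513) [0.252 0.476 0.753] [-0.0001 -0.0001 -0.0002]
```

play_rows --motion '[[[0.25, 0.47, 0.2, 0, 0, 0, 0.7], [0.25, 0.47, 0.2, 0, 0, 0, 0.7], [0.25, 0.47, 0.2, 0, 0, 0, 0.7], [0.25, 0.47, 0.2, 0, 0, 0, 0.7], [0.25, 0.47, 0.45, 0, 0, 0, 0.7], [0.25, 0.47, 0.65, 0, 0, 0, 0.7], [0.25, 0.47, 0.75, 0, 0, 0, 0.7], [0.25, 0.47, 0.75, 0, 0, 0, 0.7], [0.29, 0.47, 0.75, 0, 0, 0, 0.7], [0.33, 0.47, 0.75, 0, 0, 0, 0.7]]]'

```text
time_s: 2.1
ee_pos: [0.4525, -0.3259, 0.0394]
eef_rot: [3.139, 0.002, 1.51]
force: [0.4, -0.1, 0.0]
grip_width: 0.0796
grip_force: 0.0
```

```bash
python3 -c "
from h import *
go((.48,-.2,.036,1.513))
c=snap('top','t1');print(*routers(c),sep='\n')
snap('side','s1')"
```

```text
t 2.1 tcp [ 0.4525 -0.3259  0.0394] [3.139e+00 2.000e-03 1.510e+00] F [ 0.4 -0.1  0. ] w 0.08
(0.48, -0.2, 0.036, 1.513) [0.51  0.079 0.013] [ 0.0004  0.0003 -0.0005]
```

View pics/t1.png

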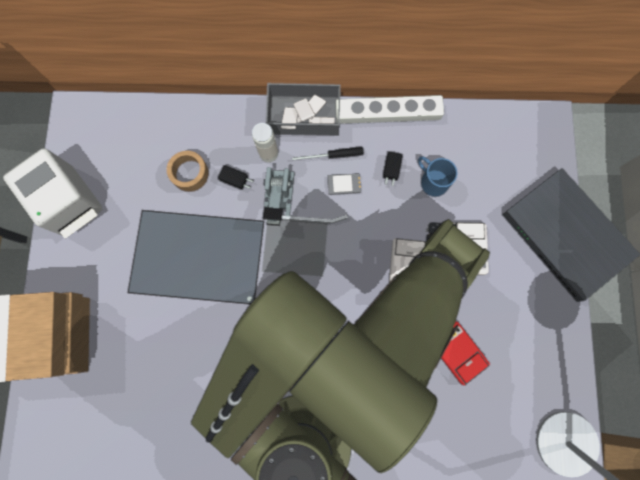

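play_rows --motion '[[[0.05, 0.0, 0.01, 0, 0, 0, 0.7], [0.12, 0.01, 0.01, 0, 0, 0, 0.7], [0.19, 0.025, 0.01, 0, 0, 0, 0.7], [0.26, 0.04, 0.01, 0, 0, 0, 0.7], [0.33, 0.05, 0.01, 0, 0, 0, 0.7], [0.4, 0.065, 0.01, 0, 0, 0, 0.7], [0.47, 0.075, 0.01, 0, 0, 0, 0.7], [0.54, 0.09, 0.01, 0, 0, 0, 0.7], [0.6, 0.1, 0.01, 0, 0, 0, 0.7], [0.65, 0.105, 0.01, 0, 0, 0, 0.7]]]'

```text
time_s: 3.2
ee_pos: [0.4882, -0.1642, 0.0352]
eef_rot: [3.14, 0.001, 1.512]
force: [-1.1, -4.1, 2.6]
grip_width: 0.0802
grip_force: 2.1
```

```bash
python3 -c "
from h import *
go((.48,-.2,.036,1.513))
c=snap('top','t2');print(*routers(c),sep='\n')
s=snap('side','s2');print(*routers(s),sep='\n')
a=cv2.resize(c['frame'][190:310,270:430],None,fx=2.5,fy=2.5);b=s['frame'][150:450,170:570]
cv2.imwrite('pics/c2.png',np.hstack([a,b])[...,::-1])"
```

```text
t 3.2 tcp [ 0.4882 -0.1642  0.0352] [3.140e+00 1.000e-03 1.512e+00] F [-1.1 -4.1  2.6] w 0.08
(0.48, -0.2, 0.036, 1.513) [-0.145 -0.024 -0.003] [ 0.0002  0.0001 -0.0002]
(array([469., 248.]), np.int32(1779), 506, -431, 140, 93, -0.2, np.float64(0.031))
(array([457., 360.]), np.int32(256), 234, -394, 141, 90, 36.2, np.float64(0.029))
```

View pics/c2.png

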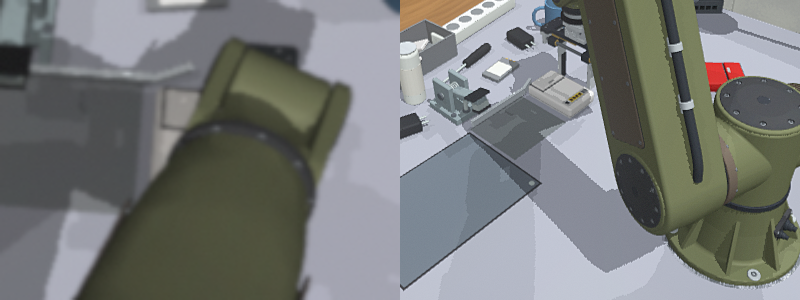

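```bash
cat >> h.py <<'E'
PO=np.array([.507,.0886]);PY=-.058
def press(p): 
    d=np.asarray(p)[...,:2]-PO; c,s=np.cos(PY),np.sin(PY)
    return np.stack([d[...,0]*c+d[...,1]*s,-d[...,0]*s+d[...,1]*c],-1)
def white(*cs,box=(-.1,.1,-.3,.3)):
    "white slab points, press frame mm, from the views"
    out=[]
    for c in cs:
        P=world(c);f=c['frame'].astype(int);q=press(P)
        m=(P[...,2]>.026)&(P[...,2]<.034)&(f.max(-1)-f.min(-1)<40)&(f.min(-1)>95)&(q[...,0]>box[0])&(q[...,0]<box[1])&(q[...,1]>box[2])&(q[...,1]<box[3])
        m=cv2.morphologyEx(m.astype(np.uint8),cv2.MORPH_OPEN,np.ones((2,2)))>0
        out.append(q[m]*1000)
    return out
E
python3 -c "
from h import *
for n,q in zip('ts',white(load('t2'),load('s2'))):
    print(n,len(q),q.min(0),q.max(0)); r=cv2.minAreaRect(q.astype(np.float32)); print(r)
    ys=q[:,1]
    for lo in range(-160,0,15):
        b=q[(ys>=lo)&(ys<lo+15)]
        if len(b)>5: print(lo,len(b),np.percentile(b[:,0],[2,98]).round(1))
"
```

```text
t 151 [ -99.07613902 -184.75549563] [  56.18083706 -155.4551092 ]
((-21.642902374267578, -169.02972412109375), (28.915794372558594, 155.35733032226562), 88.1201400756836)
-160 46 [-39.6  47.7]
s 844 [-744.36657547 -280.57850876] [ 55.91874967 616.75153239]
((-328.73394775390625, 204.32943725585938), (149.7169189453125, 1163.5157470703125), 38.71720504760742)
-160 164 [-69.9  53. ]
```

```bash
sed -i 's/<.034)&/<.042)\&/; s/np.ones((2,2))/np.ones((3,3))/' h.py
python3 -c "
from h import *
for n,q in zip('ts',white(load('t2'),load('s2'))):
    if len(q)==0: print(n,0);continue
    print(n,len(q),q.min(0),q.max(0)); r=cv2.minAreaRect(q.astype(np.float32)); print(r)
"
```

```text
t 314 [ -31.00264971 -195.61826336] [  62.87514987 -152.62994202]
((15.170467376708984, -172.09429931640625), (41.118446350097656, 94.99628448486328), 85.28101348876953)
s 1032 [ -72.08992258 -260.13217693] [  61.39250677 -148.11963725]
((-3.8818511962890625, -200.08067321777344), (131.27256774902344, 110.18498992919922), 5.297380447387695)
```

play_rows --motion '[[[0.08, 0, 0, 0, 0, 0, 0.7], [0.17, 0, 0, 0, 0, 0, 0.7], [0.26, 0, 0, 0, 0, 0, 0.7], [0.35, 0, 0, 0, 0, 0, 0.7], [0.44, 0, 0, 0, 0, 0, 0.7], [0.53, 0, 0, 0, 0, 0, 0.7], [0.62, 0, 0, 0, 0, 0, 0.7], [0.7, 0, 0, 0, 0, 0, 0.7], [0.76, 0, 0, 0, 0, 0, 0.7], [0.79, 0, 0, 0, 0, 0, 0.7]]]'

```text
time_s: 4.3
ee_pos: [0.4994, 0.0326, 0.0345]
eef_rot: [-3.141, 0.0, 1.512]
force: [-0.8, -4.1, 2.2]
grip_width: 0.08
grip_force: 1.9
```

```bash
python3 -c "
from h import *
go((.48,-.2,.036,1.513))
c=snap('top','t3');s=snap('side','s3')
for n,q in zip('ts',white(c,s,box=(-.12,.1,-.08,.08))):
    print(n,len(q)); 
    if len(q): print(q.min(0),q.max(0),cv2.minAreaRect(q.astype(np.float32)))
a=cv2.resize(c['frame'][190:310,240:400],None,fx=2.5,fy=2.5);b=s['frame'][150:450,170:570]
cv2.imwrite('pics/c3.png',np.hstack([a,b])[...,::-1])"
```

```text
t 4.3 tcp [0.4994 0.0326 0.0345] [-3.141  0.     1.512] F [-0.8 -4.1  2.2] w 0.08
(0.48, -0.2, 0.036, 1.513) [-0.933 -0.022 -0.006] [-0.      0.     -0.0002]
t 0
s 1412
[-73.95590332 -63.25551402] [64.27983091 45.87698848] ((-5.172187805175781, -9.185142517089844), (109.07550811767578, 138.06871032714844), 89.48101806640625)
```

View pics/c3.png

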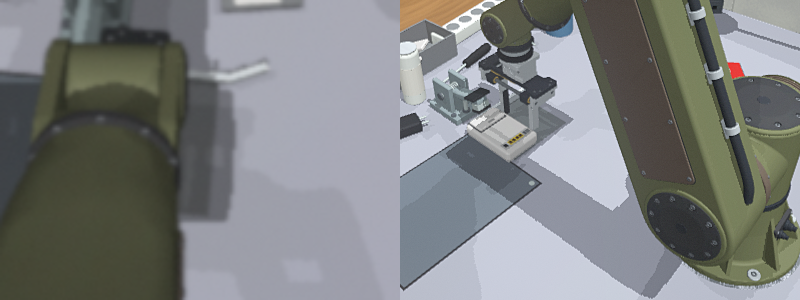

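play_rows --motion '[[[-0.1, 0, 0, 0, 0, 0, 0.7], [-0.14, -0.05, 0, 0, 0, 0, 0.5], [-0.14, -0.05, -0.18, 0, 0, 0, 0], [-0.14, -0.05, -0.36, 0, 0, 0, -1], [-0.14, -0.05, -0.46, 0, 0, 0, -1], [0.05, 0.1, -0.46, 0, 0, 0, -1], [0.15, 0.2, -0.46, 0, 0, 0, -1], [0.225, 0.258, -0.46, 0, 0, 0, -1], [0.225, 0.258, -0.4, 0, 0, 0, -1], [0.225, 0.258, -0.38, 0, 0, 0, -1]]]'

```text
time_s: 5.4
ee_pos: [0.5666, 0.0841, 0.1277]
eef_rot: [-3.139, 0.0, 1.511]
force: [-0.5, -0.4, 0.1]
grip_width: 0.0115
grip_force: 0.0
```

```bash
python3 -c "
from h import *
go((.567,.085,.12,1.513),(.566,.085,.09,1.513))"
```

```text
t 5.4 tcp [0.5666 0.0841 0.1277] [-3.139  0.     1.511] F [-0.5 -0.4  0.1] w 0.011
(0.567, 0.085, 0.12, 1.513) [0.004 0.001 0.031] [-0.0004  0.     -0.0003]
(0.566, 0.085, 0.09, 1.513) [ 0.004 -0.002  0.151] [-0.0004  0.     -0.0003]
```

play_rows --motion '[[[0, 0, 0, 0, 0, 0, -1], [0, 0, 0.03, 0, 0, 0, -1], [0, 0, 0.06, 0, 0, 0, -1], [0, 0, 0.08, 0, 0, 0, -1], [0, 0, 0.1, 0, 0, 0, -1], [0, 0, 0.115, 0, 0, 0, -1], [0, 0, 0.13, 0, 0, 0, -1], [0, 0, 0.14, 0, 0, 0, -1], [0, 0, 0.145, 0, 0, 0, -1], [0, 0, 0.145, 0, 0, 0, -1]]]'

```text
time_s: 6.4
ee_pos: [0.5669, 0.0844, 0.094]
eef_rot: [-3.141, 0.0, 1.511]
force: [-10.5, -0.5, 14.0]
grip_width: 0.0006
grip_force: 7.0
```

play_rows --motion '[[[-0.0, -0.01, 0.01, 0, 0, 0, -1], [-0.0, -0.01, 0.015, 0, 0, 0, -1], [-0.0, -0.01, 0.02, 0, 0, 0, -1], [-0.0, -0.01, 0.022, 0, 0, 0, -1], [-0.0, -0.01, 0.022, 0, 0, 0, -1]]]'

```text
time_s: 6.9
ee_pos: [0.5661, 0.0845, 0.09]
eef_rot: [3.137, -0.0, 1.511]
force: [-3.2, -0.6, 21.8]
grip_width: 0.0003
grip_force: 10.9
```

play_rows --motion '[[[0, 0, 0.006, 0, 0, 0, -1], [0, 0, 0.01, 0, 0, 0, -1], [0, 0, 0.014, 0, 0, 0, -1], [0, 0, 0.014, 0, 0, 0, -1]]]'

```text
time_s: 7.3
ee_pos: [0.5662, 0.0846, 0.0891]
eef_rot: [3.136, -0.0, 1.511]
force: [-19.7, -3.2, 52.1]
grip_width: 0.0004
grip_force: 25.9
```

play_rows --motion '[[[0, 0, -0.1, 0, 0, 0, -1], [0, 0, -0.25, 0, 0, 0, -1], [-0.12, -0.1, -0.25, 0, 0, 0, -0.5], [-0.25, -0.25, -0.25, 0, 0, 0, 0.7], [-0.33, -0.33, -0.25, 0, 0, 0, 0.7], [-0.33, -0.33, -0.2, 0, 0, 0, 0.7], [-0.33, -0.33, -0.1, 0, 0, 0, 0.7], [-0.33, -0.33, 0.05, 0, 0, 0, 0.7], [-0.33, -0.33, 0.21, 0, 0, 0, 0.7], [-0.33, -0.33, 0.21, 0, 0, 0, 0.7]]]'

```text
time_s: 8.3
ee_pos: [0.4751, 0.0076, 0.0272]
eef_rot: [-3.134, -0.0, 1.511]
force: [0.4, -0.5, 1.5]
grip_width: 0.061
grip_force: 0.0
```

```bash
python3 -c "
from h import *
go((.479,.015,.036,1.513)); print(press(get_obs()['ee_pos']))
s=snap('side','s4')
for q in white(s,box=(-.12,.1,-.08,.08)):
    print(q.min(0),q.max(0),cv2.minAreaRect(q.astype(np.float32)))
P=world(s)
for u,v in [(247,245)]: print(u,v,P[v,u])
q=press(P)*1000
for x0 in range(-70,80,10):
    m=(abs(q[...,0]-x0)<5)&(q[...,1]>28)&(q[...,1]<35)&(P[...,2]>.02)
    m2=(abs(q[...,0]-x0)<5)&(q[...,1]>37)&(q[...,1]<45)&(P[...,2]>.02)
    if m.any() and m2.any(): print(x0,m.sum(),np.median(P[m][:,2]).round(4),np.median(P[m2][:,2]).round(4))
b=cv2.resize(s['frame'][200:330,170:370],None,fx=3,fy=3,interpolation=2)
cv2.imwrite('pics/c4.png',b[...,::-1])"
```

```text
t 8.3 tcp [0.4751 0.0076 0.0272] [-3.134 -0.     1.511] F [ 0.4 -0.5  1.5] w 0.061
(0.479, 0.015, 0.036, 1.513) [ 0.03   0.013 -0.035] [-0.0012 -0.     -0.0003]
[-0.02712487 -0.08271807]
[-74.73772758 -76.9972367 ] [62.8764322  48.73969846] ((-5.677154541015625, -12.906509399414062), (136.82379150390625, 123.78389739990234), 1.979798436164856)
247 245 [0.5644236  0.09347313 0.09563165]
-70 15 0.026 0.0273
-60 15 0.0297 0.0277
-50 13 0.0295 0.0271
-40 9 0.028 0.0274
-30 13 0.0285 0.0281
-20 8 0.03 0.0277
-10 8 0.0291 0.0275
0 9 0.0279 0.0268
10 12 0.0286 0.0283
20 12 0.029 0.028
30 10 0.0295 0.0278
40 9 0.029 0.0278
50 14 0.0298 0.0284
60 11 0.0296 0.0277
```

View pics/c4.png

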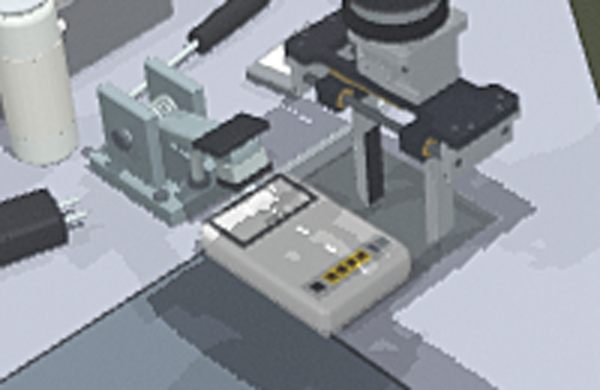

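play_rows --motion '[[[0.05, 0, -0.03, 0, 0, 0, 0.7], [0.1, 0.0, -0.03, 0, 0, 0, 0.7], [0.16, -0.01, -0.03, 0, 0, 0, 0.7], [0.24, -0.02, -0.03, 0, 0, 0, 0.7], [0.32, -0.033, -0.03, 0, 0, 0, 0.7], [0.4, -0.046, -0.03, 0, 0, 0, 0.7], [0.48, -0.06, -0.03, 0, 0, 0, 0.7], [0.56, -0.073, -0.03, 0, 0, 0, 0.7], [0.64, -0.086, -0.03, 0, 0, 0, 0.7], [0.7, -0.1, -0.03, 0, 0, 0, 0.7]]]'

```text
time_s: 9.35
ee_pos: [0.4636, 0.1855, 0.0414]
eef_rot: [3.138, -0.001, 1.512]
force: [0.4, -4.5, 3.1]
grip_width: 0.08
grip_force: 1.9
```

play_rows --motion '[[[0.06, -0.01, 0, 0, 0, 0, 0.7], [0.12, -0.02, 0, 0, 0, 0, 0.7], [0.18, -0.035, 0, 0, 0, 0, 0.7], [0.24, -0.045, 0, 0, 0, 0, 0.7], [0.3, -0.055, 0, 0, 0, 0, 0.7], [0.36, -0.07, 0, 0, 0, 0, 0.7], [0.41, -0.08, 0, 0, 0, 0, 0.7], [0.45, -0.085, 0, 0, 0, 0, 0.7], [0.46, -0.085, 0, 0, 0, 0, 0.7], [0.46, -0.085, 0, 0, 0, 0, 0.7]]]'

```text
time_s: 10.35
ee_pos: [0.4483, 0.2997, 0.039]
eef_rot: [-3.141, -0.0, 1.512]
force: [0.6, -0.2, 0.0]
grip_width: 0.08
grip_force: 0.0
```

```bash
cat >> h.py <<'E'
MO=np.array([.472,.294]);MY=-.057
def mat(p):
    d=np.asarray(p)[...,:2]-MO; c,s=np.cos(MY),np.sin(MY)
    return np.stack([d[...,0]*c+d[...,1]*s,-d[...,0]*s+d[...,1]*c],-1)
E
python3 -c "
from h import *
go(); print(press(get_obs()['ee_pos']))
c=snap('top','t5');s=snap('side','s5')
for k in (c,s): print(*[(x,mat(np.array(x[2:4])/1000)) for x in routers(k)],sep='\n')"
```

```text
t 10.3 tcp [0.4483 0.2997 0.039 ] [-3.141 -0.     1.512] F [ 0.6 -0.2  0. ] w 0.08
[-0.07079257  0.20733543]
((array([469., 248.]), np.int32(1785), 506, -431, 140, 93, -0.5, np.float64(0.0309)), array([ 0.07524741, -0.72188561]))
((array([459., 361.]), np.int32(266), 234, -396, 141, 92, 37.5, np.float64(0.0294)), array([-0.19830477, -0.70243805]))
```

play_rows --motion '[[[-0.12, 0, 0, 0, 0, 0, 0.7], [-0.15, 0, -0.2, 0, 0, 0, 0.7], [-0.25, 0, -0.4, 0, 0, 0, 0.7], [-0.4, 0, -0.5, 0, 0, 0, 0.7], [-0.6, 0, -0.5, 0, 0, 0, 0.7], [-0.8, 0, -0.5, 0, 0, 0, 0.7], [-1, 0, -0.5, 0, 0, 0, 0.7], [-1, 0, -0.5, 0, 0, 0, 0.7]]]'

```text
time_s: 11.25
ee_pos: [0.4332, 0.0453, 0.1644]
eef_rot: [3.141, 0.0, 1.505]
force: [0.3, 0.2, 0.0]
grip_width: 0.0802
grip_force: 0.0
```

play_rows --motion '[[[-0.2, 0, 0, 0, 0, 0, 0.7], [-0.4, 0, 0, 0, 0, 0, 0.7], [-0.6, 0, 0, 0, 0, 0, 0.7], [-0.8, 0, 0, 0, 0, 0, 0.7], [-1, 0, 0, 0, 0, 0, 0.7], [-1, 0, 0, 0, 0, 0, 0.7]]]'

```text
time_s: 11.85
ee_pos: [0.4181, -0.204, 0.1641]
eef_rot: [3.141, 0.0, 1.506]
force: [0.3, 1.1, 0.1]
grip_width: 0.0796
grip_force: 0.0
```

```bash
python3 -c "
from h import *
c=snap('top','t6');s=snap('side','s6')
for k in (c,s): print(*[(x,mat(np.array(x[2:4])/1000),press(np.array(x[2:4])/1000)) for x in routers(k)],sep='\n')
go((.488,-.51,.16,1.513),(.488,-.51,.036,1.513))"
```

```text
((array([469., 248.]), np.int32(1791), 507, -431, 141, 93, 0.1, np.float64(0.0309)), array([ 0.07624578, -0.72182864]), array([ 0.03011991, -0.51872628]))
((array([172., 255.]), np.int32(1803), 471, 354, 140, 93, -3.2, np.float64(0.0291)), array([-0.00441652,  0.05984559]), array([-0.05132404,  0.26286689]))
((array([186., 361.]), np.int32(2768), 471, 356, 143, 93, -3.0, np.float64(0.0285)), array([-0.00453046,  0.06184234]), array([-0.05143997,  0.26486353]))
t 11.9 tcp [ 0.4185 -0.2001  0.1639] [-3.141e+00 -1.000e-03  1.509e+00] F [0.1 0.3 0.1] w 0.08
(0.488, -0.51, 0.16, 1.513) [-1.22   0.354  0.015] [-0.0001 -0.0001 -0.0007]
(0.488, -0.51, 0.036, 1.513) [-1.22   0.354  0.511] [-0.0001 -0.0001 -0.0007]
```

View pics/t6.png

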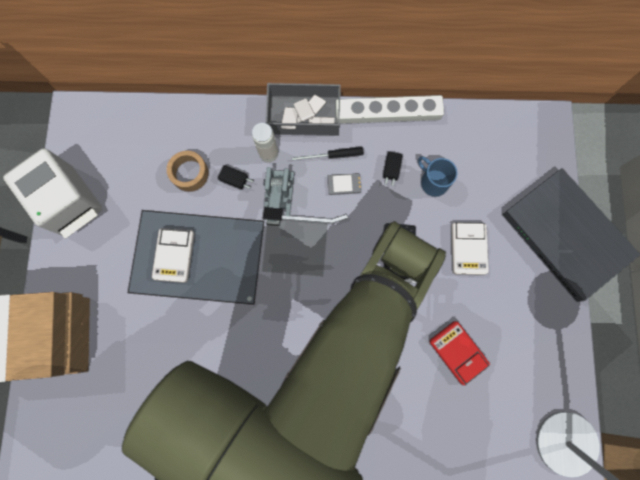

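play_rows --motion '[[[-0.2, 0.05, 0, 0, 0, 0, 0.7], [-0.4, 0.12, 0, 0, 0, 0, 0.7], [-0.6, 0.2, 0, 0, 0, 0, 0.7], [-0.8, 0.28, 0, 0, 0, 0, 0.7], [-1, 0.35, 0, 0, 0, 0, 0.7], [-1, 0.35, 0, 0, 0, 0, 0.7]]]'

```text
time_s: 12.55
ee_pos: [0.4924, -0.4561, 0.1631]
eef_rot: [-3.141, -0.0, 1.511]
force: [-0.3, 1.7, 0.5]
grip_width: 0.0798
grip_force: 0.0
```

play_rows --motion '[[[-0.15, 0, 0, 0, 0, 0, 0.7], [-0.22, 0, 0, 0, 0, 0, 0.7], [-0.22, 0, 0.1, 0, 0, 0, 0.7], [-0.22, 0, 0.3, 0, 0, 0, 0.7], [-0.22, 0, 0.45, 0, 0, 0, 0.7], [-0.22, 0, 0.51, 0, 0, 0, 0.7], [-0.22, 0, 0.51, 0, 0, 0, 0.7]]]'

```text
time_s: 13.25
ee_pos: [0.4884, -0.5076, 0.035]
eef_rot: [-3.139, -0.003, 1.513]
force: [0.8, -0.4, -0.0]
grip_width: 0.0799
grip_force: 0.0
```

```bash
python3 -c "
from h import *
print(press(get_obs()['ee_pos']));go((.488,-.51,.036,1.513))
c=snap('top','t7')
print(*[(x,press(np.array(x[2:4])/1000)) for x in routers(c)],sep='\n')
"
```

```text
[ 0.0159916 -0.5963022]
t 13.2 tcp [ 0.4884 -0.5076  0.035 ] [-3.139e+00 -3.000e-03  1.513e+00] F [ 0.8 -0.4 -0. ] w 0.08
(0.488, -0.51, 0.036, 1.513) [-0.01  -0.001 -0.004] [-0.0004 -0.0004 -0.0001]
((array([467., 241.]), np.int32(1259), 511, -431, 131, 93, 0.6, np.float64(0.0315)), array([ 0.03411318, -0.51849441]))
((array([172., 255.]), np.int32(1801), 471, 354, 140, 93, -3.5, np.float64(0.0292)), array([-0.05132404,  0.26286689]))
```

play_rows --motion '[[[0.06, 0, 0, 0, 0, 0, 0.7], [0.12, 0, 0, 0, 0, 0, 0.7], [0.2, -0.01, 0, 0, 0, 0, 0.7], [0.3, -0.03, 0, 0, 0, 0, 0.7], [0.4, -0.05, 0, 0, 0, 0, 0.7], [0.5, -0.065, 0, 0, 0, 0, 0.7], [0.6, -0.08, 0, 0, 0, 0, 0.7], [0.7, -0.1, 0, 0, 0, 0, 0.7], [0.8, -0.12, 0, 0, 0, 0, 0.7], [0.85, -0.13, 0, 0, 0, 0, 0.7]]]'

```text
time_s: 14.3
ee_pos: [0.4695, -0.2948, 0.0396]
eef_rot: [3.137, 0.003, 1.512]
force: [2.0, -5.1, 2.6]
grip_width: 0.08
grip_force: 2.0
```

```bash
python3 -c "
from h import *
print(press(get_obs()['ee_pos']));go((.488,-.51,.036,1.513))
c=snap('top','t8');s=snap('side','s8')
for n,q in zip('ts',white(c,s,box=(-.12,.12,-.41,-.23))):
    print(n,len(q)); 
    if len(q): print(q.min(0),q.max(0),cv2.minAreaRect(q.astype(np.float32)))
print(*[(x,press(np.array(x[2:4])/1000)) for x in routers(c)],sep='\n')
cv2.imwrite('pics/c8.png',np.hstack([cv2.resize(c['frame'][190:310,290:450],None,fx=2.5,fy=2.5),s['frame'][100:400,240:640]])[...,::-1])
"
```

```text
[-0.01523053 -0.38492561]
t 14.3 tcp [ 0.4695 -0.2948  0.0396] [3.137e+00 3.000e-03 1.512e+00] F [ 2.  -5.1  2.6] w 0.08
(0.488, -0.51, 0.036, 1.513) [-0.855  0.124  0.017] [ 0.0007  0.0005 -0.0001]
t 705
[ -36.3352908  -359.78868791] [  67.82310135 -284.08597759] ((15.62789535522461, -321.8576965332031), (74.97520446777344, 104.73190307617188), 89.30274963378906)
s 518
[ -48.35972399 -371.34281773] [  68.48364271 -281.32473295] ((22.415613174438477, -306.48834228515625), (75.25244140625, 132.14553833007812), 44.00865936279297)
((array([172., 255.]), np.int32(1798), 472, 354, 141, 94, -3.3, np.float64(0.0292)), array([-0.05032572,  0.26292486]))
((array([464., 367.]), np.int32(221), 229, -400, 125, 91, 37.6, np.float64(0.0303)), array([-0.24920962, -0.50389337]))
```

View pics/c8.png

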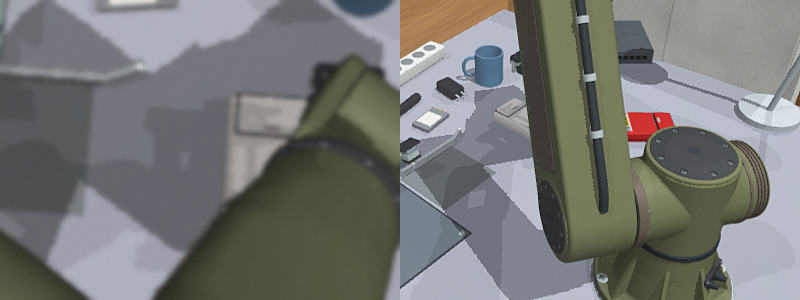

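play_rows --motion '[[[0.08, -0.005, 0.01, 0, 0, 0, 0.7], [0.17, -0.01, 0.01, 0, 0, 0, 0.7], [0.26, -0.018, 0.01, 0, 0, 0, 0.7], [0.35, -0.025, 0.01, 0, 0, 0, 0.7], [0.44, -0.025, 0.01, 0, 0, 0, 0.7], [0.53, -0.025, 0.01, 0, 0, 0, 0.7], [0.62, -0.025, 0.01, 0, 0, 0, 0.7], [0.7, -0.025, 0.01, 0, 0, 0, 0.7], [0.77, -0.025, 0.01, 0, 0, 0, 0.7], [0.82, -0.025, 0.01, 0, 0, 0, 0.7]]]'

```text
time_s: 15.4
ee_pos: [0.4754, -0.0906, 0.0352]
eef_rot: [3.139, 0.001, 1.511]
force: [-0.8, -4.9, 4.0]
grip_width: 0.0799
grip_force: 2.4
```

```bash
python3 -c "
from h import *
print(press(get_obs()['ee_pos']));go()
c=snap('top','t9');s=snap('side','s9')
for n,q in zip('ts',white(c,s,box=(-.12,.12,-.22,0))):
    print(n,len(q)); 
    if len(q): print(q.min(0),q.max(0),cv2.minAreaRect(q.astype(np.float32)))
print(*[(x,mat(np.array(x[2:4])/1000)) for x in routers(c)],sep='\n')
"
```

```text
[-0.02120479 -0.18071413]
t 15.4 tcp [ 0.4754 -0.0906  0.0352] [3.139e+00 1.000e-03 1.511e+00] F [-0.8 -4.9  4. ] w 0.08
t 187
[  -6.46992897 -110.18277952] [ 60.65592116 -80.30740699] ((28.56269645690918, -91.84648895263672), (27.8103084564209, 69.17926788330078), 80.29270935058594)
s 1202
[ -75.88802849 -188.68960192] [ 60.95798487 -76.20507512] ((-7.637542724609375, -132.11935424804688), (138.75576782226562, 109.47459411621094), 1.6251553297042847)
((array([172., 255.]), np.int32(1792), 471, 354, 141, 93, -4.1, np.float64(0.0291)), array([-0.00441652,  0.05984559]))
```

play_rows --motion '[[[0.06, 0.003, 0, 0, 0, 0, 0.7], [0.14, 0.007, 0, 0, 0, 0, 0.7], [0.22, 0.01, 0, 0, 0, 0, 0.7], [0.3, 0.014, 0, 0, 0, 0, 0.7], [0.38, 0.018, 0, 0, 0, 0, 0.7], [0.44, 0.018, 0, 0, 0, 0, 0.7], [0.48, 0.018, 0, 0, 0, 0, 0.7], [0.5, 0.018, 0, 0, 0, 0, 0.7], [0.5, 0.018, 0, 0, 0, 0, 0.7]]]'

```text
time_s: 16.4
ee_pos: [0.4861, 0.0342, 0.0341]
eef_rot: [-3.141, -0.0, 1.511]
force: [0.4, -0.4, -0.2]
grip_width: 0.0801
grip_force: 0.0
```

```bash
python3 -c "
from h import *
print(press(get_obs()['ee_pos']));go((.567,.085,.125,1.513))
s=snap('side','s10')
for q in white(s,box=(-.12,.12,-.08,.08)):
    if len(q): print(q.min(0),q.max(0),cv2.minAreaRect(q.astype(np.float32)))
"
```

```text
[-0.01771663 -0.05555359]
t 16.4 tcp [0.4861 0.0342 0.0341] [-3.141 -0.     1.511] F [ 0.4 -0.4 -0.2] w 0.08
(0.567, 0.085, 0.125, 1.513) [ 0.222  0.311 -0.363] [-0.     -0.0001 -0.0003]
[-71.41388125 -62.94304614] [116.54051326  47.26551986] ((21.985137939453125, -5.906150817871094), (189.67147827148438, 108.16258239746094), 1.833461880683899)
```

play_rows --motion '[[[-0.1, 0, 0, 0, 0, 0, 0.7], [-0.14, 0, 0, 0, 0, 0, 0.5], [-0.14, 0, -0.18, 0, 0, 0, 0], [-0.14, 0, -0.36, 0, 0, 0, -1], [-0.14, 0, -0.46, 0, 0, 0, -1], [0.03, 0.12, -0.46, 0, 0, 0, -1], [0.15, 0.24, -0.46, 0, 0, 0, -1], [0.222, 0.31, -0.46, 0, 0, 0, -1], [0.222, 0.31, -0.4, 0, 0, 0, -1], [0.222, 0.31, -0.375, 0, 0, 0, -1]]]'

```text
time_s: 17.45
ee_pos: [0.5663, 0.085, 0.1263]
eef_rot: [-3.139, 0.0, 1.511]
force: [-0.8, -0.6, -0.1]
grip_width: 0.0115
grip_force: 0.0
```

play_rows --motion '[[[0, 0, 0, 0, 0, 0, -1], [0, 0, 0.03, 0, 0, 0, -1], [0, 0, 0.06, 0, 0, 0, -1], [0, -0.003, 0.08, 0, 0, 0, -1], [0, -0.006, 0.1, 0, 0, 0, -1], [0, -0.008, 0.115, 0, 0, 0, -1], [0, -0.01, 0.13, 0, 0, 0, -1], [0, -0.01, 0.14, 0, 0, 0, -1], [0, -0.01, 0.148, 0, 0, 0, -1], [0, -0.01, 0.148, 0, 0, 0, -1]]]'

```text
time_s: 18.45
ee_pos: [0.5637, 0.0851, 0.0916]
eef_rot: [-3.141, 0.0, 1.511]
force: [-9.3, 0.0, 14.4]
grip_width: 0.0004
grip_force: 6.4
```

play_rows --motion '[[[0, -0.005, 0.008, 0, 0, 0, -1], [0, -0.005, 0.014, 0, 0, 0, -1], [0, -0.005, 0.02, 0, 0, 0, -1], [0, -0.005, 0.024, 0, 0, 0, -1], [0, -0.005, 0.024, 0, 0, 0, -1]]]'

```text
time_s: 18.95
ee_pos: [0.5636, 0.0852, 0.0892]
eef_rot: [3.139, -0.0, 1.511]
force: [-23.2, -3.7, 49.8]
grip_width: 0.0004
grip_force: 24.7
```

play_rows --motion '[[[0, 0, -0.1, 0, 0, 0, -1], [0, 0, -0.25, 0, 0, 0, -1], [-0.12, -0.1, -0.25, 0, 0, 0, -0.5], [-0.25, -0.25, -0.25, 0, 0, 0, 0.7], [-0.33, -0.33, -0.25, 0, 0, 0, 0.7], [-0.33, -0.33, -0.2, 0, 0, 0, 0.7], [-0.33, -0.33, -0.1, 0, 0, 0, 0.7], [-0.33, -0.33, 0.05, 0, 0, 0, 0.7], [-0.33, -0.33, 0.2, 0, 0, 0, 0.7], [-0.33, -0.33, 0.2, 0, 0, 0, 0.7]]]'

```text
time_s: 19.95
ee_pos: [0.4736, 0.0082, 0.0307]
eef_rot: [-3.134, -0.0, 1.511]
force: [0.8, 0.2, 0.1]
grip_width: 0.0611
grip_force: 0.0
```

```bash
python3 -c "
from h import *
go((.479,.015,.036,1.513)); print(press(get_obs()['ee_pos']))
s=snap('side','s11');c=snap('top','t11')
for q in white(s,box=(-.12,.1,-.08,.08)):
    print(q.min(0),q.max(0))
print(*[(x,mat(np.array(x[2:4])/1000)) for x in routers(c)],sep='\n')
b=cv2.resize(s['frame'][200:330,170:370],None,fx=3,fy=3,interpolation=2)
cv2.imwrite('pics/c11.png',b[...,::-1])"
```

```text
t 19.9 tcp [0.4736 0.0082 0.0307] [-3.134 -0.     1.511] F [0.8 0.2 0.1] w 0.061
(0.479, 0.015, 0.036, 1.513) [ 0.028  0.02  -0.021] [-0.0012 -0.     -0.0003]
[-0.02871117 -0.08221054]
[-73.44494446 -77.49344972] [65.07936176 46.4159931 ]
((array([172., 255.]), np.int32(1813), 471, 354, 140, 94, -3.1, np.float64(0.029)), array([-0.00441652,  0.05984559]))
((array([463., 367.]), np.int32(221), 230, -398, 130, 91, 37.5, np.float64(0.0301)), array([-0.20218433, -0.70466268]))
```

View pics/c11.png

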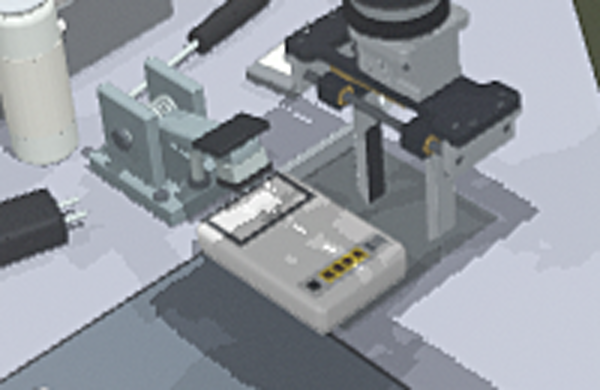

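play_rows --motion '[[[0.05, 0, -0.02, 0, 0, 0, 0.7], [0.1, 0.0, -0.02, 0, 0, 0, 0.7], [0.15, -0.01, -0.02, 0, 0, 0, 0.7], [0.23, -0.03, -0.02, 0, 0, 0, 0.7], [0.32, -0.05, -0.02, 0, 0, 0, 0.7], [0.41, -0.07, -0.02, 0, 0, 0, 0.7], [0.5, -0.095, -0.02, 0, 0, 0, 0.7], [0.58, -0.115, -0.02, 0, 0, 0, 0.7], [0.65, -0.13, -0.02, 0, 0, 0, 0.7], [0.7, -0.14, -0.02, 0, 0, 0, 0.7]]]'

```text
time_s: 21.05
ee_pos: [0.451, 0.1862, 0.0407]
eef_rot: [3.14, -0.0, 1.512]
force: [0.7, -4.9, 3.3]
grip_width: 0.0798
grip_force: 2.3
```

play_rows --motion '[[[0.01, 0, 0, 0, 0, 0, 0.7], [-0.1, 0, 0, 0, 0, 0, 0.7], [-0.2, 0, 0, 0, 0, 0, 0.7], [-0.3, 0, -0.2, 0, 0, 0, 0.7], [-0.4, 0, -0.4, 0, 0, 0, 0.7], [-0.6, 0, -0.5, 0, 0, 0, 0.7], [-0.8, 0, -0.5, 0, 0, 0, 0.7], [-1, 0, -0.5, 0, 0, 0, 0.7], [-1, 0, -0.5, 0, 0, 0, 0.7]]]'

```text
time_s: 21.95
ee_pos: [0.4358, -0.0686, 0.1655]
eef_rot: [3.141, 0.0, 1.508]
force: [0.2, 0.9, -0.6]
grip_width: 0.08
grip_force: 0.0
```

```bash
python3 -c "
from h import *
go()
s=snap('side','s12');c=snap('top','t12')
for k in(c,s): print(*[(x,mat(np.array(x[2:4])/1000)) for x in routers(k)],sep='\n')"
```

```text
t 21.9 tcp [ 0.4358 -0.0686  0.1655] [3.141 0.    1.508] F [ 0.2  0.9 -0.6] w 0.08
((array([215., 253.]), np.int32(1801), 479, 242, 140, 94, -3.0, np.float64(0.0293)), array([ 0.00995103, -0.05151676]))
((array([172., 255.]), np.int32(1816), 472, 354, 141, 94, -3.4, np.float64(0.0291)), array([-0.00341815,  0.05990256]))
((array([459., 360.]), np.int32(296), 234, -395, 141, 91, 37.7, np.float64(0.0294)), array([-0.19836174, -0.70143968]))
((array([227., 326.]), np.int32(2322), 479, 244, 143, 92, -3.6, np.float64(0.0285)), array([ 0.00983709, -0.04952001]))
((array([186., 361.]), np.int32(2787), 471, 356, 142, 92, -3.2, np.float64(0.0286)), array([-0.00453046,  0.06184234]))
```

View pics/t12.png

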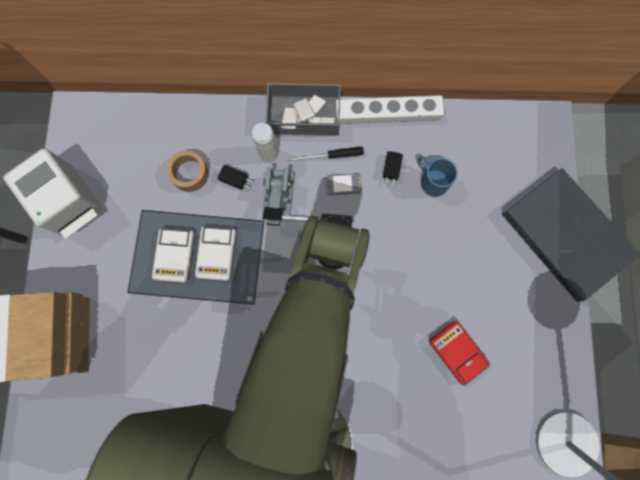

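```bash
python3 - <<'E'
from h import *
for n in('t12','s12'):
    c=load(n);P=world(c)
    for x,y,a in((.479,.243,-.057),(.4715,.355,-.057)):
        d=P[...,:2]-[x,y];X=d[...,0]*np.cos(a)+d[...,1]*np.sin(a);Y=-d[...,0]*np.sin(a)+d[...,1]*np.cos(a)
        ok=(abs(Y)<.03)&(P[...,2]>.015)
        print(n,'hatch',np.median(P[ok&(abs(X-.045)<.012)][:,2]),'case',np.median(P[ok&(abs(X+.005)<.02)][:,2]))
c=load('t0' if 0 else 'top0');P=world(c)
ok=(abs(P[...,1]+.432)<.03)&(P[...,2]>.015);print('open ref',np.median(P[ok&(abs(P[...,0]-.551)<.012)][:,2]),np.median(P[ok&(abs(P[...,0]-.5)<.02)][:,2]))
E
```

```text
t12 hatch 0.029781783413440177 case 0.029625869758834633
t12 hatch 0.0294238184485498 case 0.02913367451671267
s12 hatch 0.029264257991437392 case 0.028879381129214732
s12 hatch 0.02943590266087215 case 0.02898750210051082
open ref 0.0362753886747762 0.030271429865654786
```

```bash
python3 -c "
from station import workorder
print(workorder.hand_in())"
```

```text
the job is handed in; nothing more can be done
None
```

Both routers present were pressed shut, with hatches measured level with the case, and lie side by side, square on the mat. The job is handed in; the hand-in call gave no verdict.

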